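Service a cleaning robot's dust bin and filter

ROBOT

A 6-joint arm with a two-finger parallel gripper is mounted at the origin on a cart in front of the work surface, level with it; the furniture and walls round the work are solid. World frame = base frame: x ahead of the robot, y to its left, z up, the work surface at z = 0. Lengths are in m, angles in degrees, forces in N, time in s.
With the tool pointing down it reaches from about 0.375 to 0.75 m from the base axis. Payload 9 kg.
Tool frame: the origin (TCP) lies where the fingers leave the gripper's body, on its centre line; the fingertips stand 73 mm ahead of it and the grasp point (between the pads) lies 54 mm ahead of it (robot.tip_reach is the distance from the TCP to the fingertips, in m); z points along the fingers, y is the line along which they close (so a half turn about z gives the same grasp; the last joint's range is limited). The gripper opens to 85 mm and grips with 20 to 120 N. Pads are 22 mm wide; open, the fingers measure 114 mm over their backs; the gripper's body (76 mm by 85 mm) begins 54 mm behind the grasp point. The pads swing forward as they close: fully open they stand 13 mm farther back than shut.
Start: joints at [-89.078, 5.964, 5.575, 89.605, 0, 77.527], TCP at [0.139, -0.584, 0.304] pointing down, gripper open.
Joint ranges: [-171.21, 171.21], [-48.23, 106.86], [-62.78, 66.21], [-105.2, 120.99], [-86.42, 89.51], [-180, 180]. Speed limits (degrees/s): [127.2, 127.2, 147.25, 180, 180, 180].

INTERFACE

Orientations are given as [roll, pitch, yaw] about the fixed x, y, z axes, in that order (R = Rz(yaw) Ry(pitch) Rx(roll)).
In Python, from plant import robot gives the robot as it stands. Calls block until the motion is done:
- robot.move_pose(position, orientation): joint-space move of the TCP to a pose.
- robot.line_to(position, vel=0.15, rotation=None, guard=None): straight line of the TCP; rotation=None keeps the orientation; vel is the mean speed in m/s. With guard (N) it stops when the force on the tool has changed by that much, and returns True; else False.
- robot.goto_joints(angles): joint-space move.
- robot.set_gripper(opening): finger opening in m; the grip force is fixed at half the most; returns when the fingers have stopped.
- robot.pause(seconds).
- robot.ik(position, orientation): joint angles nearest the present ones, or None.
- robot.observe(): the state.
- robot.grab_frame(name): name is "scene" or "side" or "wrist"; returns the picture (480x640x3 uint8, blue, green, red); there is no depth.
- robot.get_calibration(name): a dict with "vertical_fov" (degrees; the focal length in pixels is half the picture's height over the tangent of half this angle, whatever the lens; pixels are square), "cx", "cy" (the principal point, pixels), "rvec" (rotation vector, rad) and "tvec" (3), from world to camera coordinates, as OpenCV has them. Camera axes: x right, y down, z forward; pixel columns grow to the right and rows downward; lengths in m; the calibration is good to about 2 mm. A picture is of the moment at which its call begins: read the wrist's pose just before it. get_calibration takes no time and is no camera call; for the wrist camera it gives the pose at the moment of the call.
A pose or a line that the arm cannot do raises robot.IKError and nothing moves.
- robot.job_done(): hands the job in; it is judged then, once.
The state is a dict: "time": time; "q": joint angles; "qvel": joint speeds; "joint_torque": joint torques, N m; "tool_pos": TCP position; "tcp_rot": TCP orientation; "ft_force": force on the tool from outside, world axes, zero at the start; "torque": the same for the moment, N m; "gripper_width": finger opening in m; "gripper_force": force on a finger pad.
Only numpy, scipy, OpenCV 4.12 (cv2) and the standard library are available. Lean on these libraries where they do the work, as an engineer would, in place of code of your own. Each camera call takes 0.05 s, during which the arm holds its last target. There are 200 camera calls.

TASK

Service the cleaning robot's dust unit: first tip the open dust bin over the black parts tray so that the two nuts, the bolt and the rubber foot it swallowed all end up in the tray, then stand the bin upright on the bench again, beside the tray, and let go of it. After that take the pleated filter out of the board vice and lower it upright through the slot in the lid of the blow-off box until at least half of its length is inside, and finish while still holding it hanging there in the grip: the filter would drop into the box if you let go. Leave the drive wheel, the flux tin and the loose trim strip where they are.

Things in the scene. Friction and masses are not known exactly. Their poses are not given: they have to be found in the camera images.
- dust_bin: Dust bin of a cleaning robot: open grey plastic box standing upright, 58 (x, the grip width) x 120 (y) x 50 mm, 3 mm walls, about 140 g; a latch tab sticks out 7 mm at the top of the -y end. Origin: centre of its underside. Inside, the floor ends at y = -2 mm and a chute rises at 37 deg to the rim of the +y end: pieces pour out there; tipped by 100 deg, +y end down, it drains surely.
- nut_a: Steel hex nut, 17 mm across flats, 9 mm thick; starts in the dust bin. Origin at the centre of one flat face.
- nut_b: Second steel hex nut of the same size; starts in the dust bin. Origin at the centre of one flat face.
- rubber_foot: Black rubber instrument foot, a disc 19 mm in diameter, 10 mm thick; starts in the dust bin. Origin at the centre of its larger flat face.
- hex_bolt: Short steel hex bolt: head 14 mm across flats and 6 mm high, shank 8 mm in diameter and 12 mm long; starts in the dust bin, standing on its head. Origin at the centre of the head's end face, z along the shank.
- tray: Flat black plastic parts tray, fixed: 150 x 150 mm, 26 mm high, 4 mm walls, 5 mm floor, a 4 mm lip round the rim. Origin: centre of its underside, x and y along its sides.
- vice: Small blue board vice, fixed, 60 (x) x 171 mm (y), jaw tops 48 mm above the bench. The filter stands on its bed (12 mm above the bench) between the jaws, which face along y, with 2.5 to 4.5 mm of play in all; lifted straight up it comes free. Origin: centre of its underside.
- filter: Pleated filter in a white plastic frame, 48 (x) x 90 (y) x 18 mm (z), about 35 g; starts on end in the vice, y up, its upper 54 mm above the jaws. Origin: middle of its closed 48 x 90 mm face; the thickness spans z = 0 to 18 mm. Stiff pleats fill the frame flush; grip it across the 18 mm at its upper end.
- filter_foot (a point): Centre of the filter's lower end face (as it starts). Axes as filter.
- filter_top (a point): Centre of the filter's upper end face, 90 mm above filter_foot. Axes as filter.
- blow_box: Blow-off box, fixed: grey, hollow, 110 (x) x 130 mm (y), 128 mm high to the top of its aluminium lid (114 x 134 mm), clear pane on the -x side, 48 mm hose spigot sticking out 22 mm at +x, air coupling sticking out 16 mm at +y. Its floor is 122 mm below the lid's top; nothing inside is nearer than 18 mm to the slot's centre plane. Origin: centre of its underside.
- slot (a point): Centre of the slot in the box's lid, at the lid's top face, axes as blow_box. The slot is 22 mm wide along x and 52 mm long along y (2 mm of clearance all round the 18 x 48 mm filter), goes through the 10 mm lid and has a 3 mm chamfer at its mouth.
- drive_wheel: Black treaded robot drive wheel lying flat, 68 mm in diameter, 26 mm high; loose, to be left alone. Origin at the centre of its underside.
- flux_tin: Small round yellow-lidded flux tin, 45 mm in diameter, 30 mm high; loose, to be left alone. Origin at the centre of its underside.
- spare_trim: Black moulded trim strip lying flat, 26 x 92 x 15 mm, long side along y; loose, to be left alone. Origin at the centre of its underside.
There are look-alikes about, which are no part of the job. Leave any brown or pink look-alike of the filter alone.

How it is judged (in metres and radians):
On the way, in this order (a step that is already met when the one before it is completed fails the run):
1. all four pieces have been tipped out of the bin and lie in the tray (x of nut_a in the frame of tray between -0.0745 and 0.0745 m and y of nut_a in the frame of tray between -0.0745 and 0.0745 m and height (world z) of each of nut_a, nut_b, rubber_foot, hex_bolt below 0.034 m and x of nut_b in the frame of tray between -0.0745 and 0.0745 m and y of nut_b in the frame of tray between -0.0745 and 0.0745 m and x of rubber_foot in the frame of tray between -0.0745 and 0.0745 m and y of rubber_foot in the frame of tray between -0.0745 and 0.0745 m and x of hex_bolt in the frame of tray between -0.0745 and 0.0745 m and y of hex_bolt in the frame of tray between -0.0745 and 0.0745 m), for 0.2 s.
2. the empty bin stands upright on the bench, clear of the tray and let go (all of step 1 and angle between dust_bin's own z axis and vertical below 0.08 rad and height (world z) of dust_bin below 0.004 m and contact force between dust_bin and tray below 0.05 N and contact force between dust_bin and the arm below 0.05 N and contact force between dust_bin and the fingers below 0.05 N and linear speed of dust_bin below 0.02 m/s), for 0.2 s.
At the end, for the whole second after the job is handed in: All four pieces lie in the tray; the bin stands upright (0.08 rad) and still on the bench, touching neither tray nor robot; the fingers hold the filter still and upright (0.12 rad) in the slot, its lower end 42 to 85 mm below the lid's top and within 8 mm of the slot's centre along x and y (all of step 2 and z of filter_foot in the frame of slot between -0.085 and -0.042 m and x of filter_foot in the frame of slot between -0.008 and 0.008 m and y of filter_foot in the frame of slot between -0.008 and 0.008 m and angle between filter's own y axis and vertical below 0.12 rad and contact force between filter and the fingers above 1 N and linear speed of filter below 0.02 m/s); the arm keeps its last pose, push and grip.
It fails at once if the drive wheel is displaced by more than 25 mm (distance of drive_wheel from where it was at the start of the episode above 0.025 m).
It fails at once if the flux tin is displaced by more than 25 mm (distance of flux_tin from where it was at the start of the episode above 0.025 m).
It fails at once if the trim strip is displaced by more than 25 mm (distance of spare_trim from where it was at the start of the episode above 0.025 m).
It also fails if it takes over 67 s, if anything falls off the work surface, if the arm or the gripper's body presses on something with over 40 N, if the wrist force passes 120 N, or if a joint passes its speed limit or range.

## Working session

There is one attempt and no reset: what is moved stays moved. The work goes in short steps, each a Python script; the robot and the scene stay as the last script left them, time stands still between calls to the robot, and variables do not carry over. Pictures are saved under pics/ and viewed, at most 10 in all, crops included, and the job is handed in when it is done.

```bash
ls; mkdir -p pics; python3 - <<'E'
from plant import robot
import cv2,numpy as np
for n in("scene","side","wrist"):
    c=robot.get_calibration(n);print(n,c)
    R=cv2.Rodrigues(np.array(c['rvec'],float))[0];print(-R.T@np.array(c['tvec']))
    cv2.imwrite(f'pics/{n}0.png',robot.grab_frame(n))
print(robot.observe())
E
```

```text
pics
scene {'vertical_fov': 49.686042249450686, 'cx': 319.36994338264105, 'cy': 245.82759123085918, 'rvec': array([ 0.77206905, -2.57330994,  1.10686504]), 'tvec': array([0.43364332, 0.24876472, 1.03168935])}
[0.03508328 0.71931136 0.89200542]
side {'vertical_fov': 53.21500618686335, 'cx': 323.6372777004029, 'cy': 240.20766839447808, 'rvec': array([ 0.70773173, -2.411364  ,  1.33866311]), 'tvec': array([0.41345846, 0.22311626, 1.07664006])}
[-0.10342114  0.8883615   0.76157763]
wrist {'vertical_fov': 67.12561740447518, 'cx': 312.26905678476936, 'cy': 240.38738381709618, 'rvec': array([-2.27175531,  1.79555765,  0.2694089 ]), 'tvec': array([-0.59911382, -0.0378066 ,  0.37798297])}
[ 0.21117471 -0.56561461  0.37245563]
{'time': 0.15, 'q': array([-8.90787410e+01,  5.99180046e+00,  5.53845838e+00,  8.96056810e+01,
       -8.97854892e-05,  7.75257927e+01]), 'qvel': array([ 0.09358616, -0.04775154,  0.15975055, -0.02044459,  0.02655972,
       -0.01888031]), 'joint_torque': array([ 3.38314649e-04, -5.57353628e+01,  5.04009068e+01,  1.23777468e-02,
       -5.49223387e-04,  1.81092884e-05]), 'tool_pos': array([ 0.13899915, -0.58349067,  0.30330146]), 'tcp_rot': array([-1.79942351e+02, -1.26613290e-02,  1.33954599e+01]), 'ft_force': array([-0.01118871,  0.33713698, -0.90418256]), 'torque': array([ 0.00890779, -0.01039103,  0.00496568]), 'gripper_force': 0.0, 'gripper_width': 0.08513765927790781}
```

View pics/scene0.png

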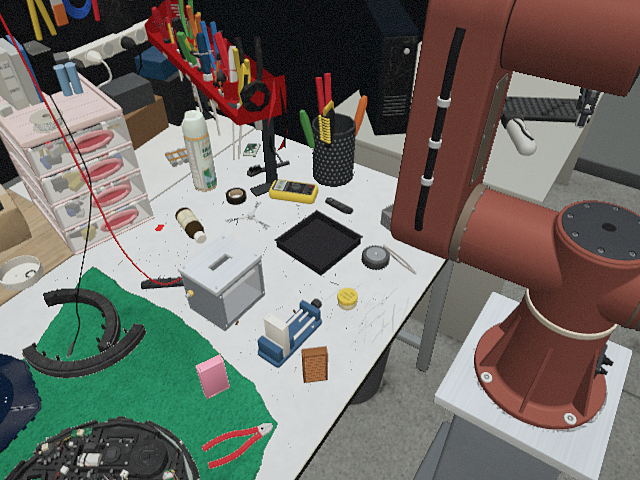

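View pics/side0.png

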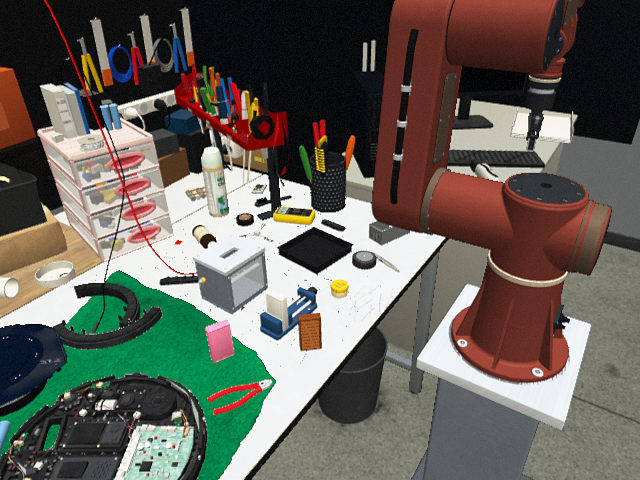

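The scene view shows: tray rim corners (319,211), (361,238), (320,272), (276,240); box slot near (222,262); filter in the vice with its top near (278,320); wheel (375,257); tin (347,297). In the side view the grey bin is at (388,232), partly hidden by the arm.

```bash
cat > h.py <<'E'
from plant import robot
import cv2,numpy as np
def K(c,h=480):
    f=h/2/np.tan(np.radians(c['vertical_fov']/2));return np.array([[f,0,c['cx']],[0,f,c['cy']],[0,0,1]])
def ray(c,u,v):
    R=cv2.Rodrigues(np.array(c['rvec'],float))[0];t=np.array(c['tvec'],float)
    return -R.T@t, R.T@np.linalg.inv(K(c))@[u,v,1]
def onz(c,u,v,z):
    o,d=ray(c,u,v);return (o+d*(z-o[2])/d[2]).round(4)
def proj(c,P):
    return cv2.projectPoints(np.array(P,float).reshape(-1,3),np.array(c['rvec'],float),np.array(c['tvec'],float),K(c),None)[0].reshape(-1,2)
E
python3 - <<'E'
from h import *
c=robot.get_calibration("scene");s=robot.get_calibration("side")
for n,u,v,z in [("tray",319,211,.026),("tray",361,238,.026),("tray",320,272,.026),("tray",276,240,.026),("slot",222,262,.128),("filtop",278,320,.102),("wheel",375,254,.026),("tin",348,294,.03),("trim?",338,205,.01),("trim?",162,283,.01),("lidL",180,272,.128),("lidT",222,238,.128),("lidR",263,254,.128),("brown",315,350,.09),("pink",212,362,.09)]:print(n,onz(c,u,v,z))
for u,v in[(372,230),(390,242),(388,220),(407,233)]:print("bin",onz(s,u,v,.05))
im=cv2.imread('pics/side0.png')[180:360,160:430];cv2.imwrite('pics/side0c.png',cv2.resize(im,(800,533),interpolation=cv2.INTER_CUBIC))
E
```

```text
tray [ 0.6227 -0.1524  0.026 ]
tray [ 0.4777 -0.1219  0.026 ]
tray [0.4983 0.0305 0.026 ]
tray [ 0.6494 -0.0011  0.026 ]
slot [0.6305 0.1994 0.128 ]
filtop [0.4547 0.2422 0.102 ]
wheel [ 0.4211 -0.0911  0.026 ]
tin [0.4074 0.0559 0.03  ]
trim? [ 0.6046 -0.2178  0.01  ]
trim? [0.7931 0.247  0.01  ]
lidL [0.6833 0.2683 0.128 ]
lidT [0.68   0.1432 0.128 ]
lidR [0.5737 0.1337 0.128 ]
brown [0.361  0.2537 0.09  ]
pink [0.5035 0.3787 0.09  ]
bin [ 0.4509 -0.1929  0.05  ]
bin [ 0.3765 -0.1607  0.05  ]
bin [ 0.4382 -0.2708  0.05  ]
bin [ 0.357  -0.2306  0.05  ]
```

View pics/side0c.png

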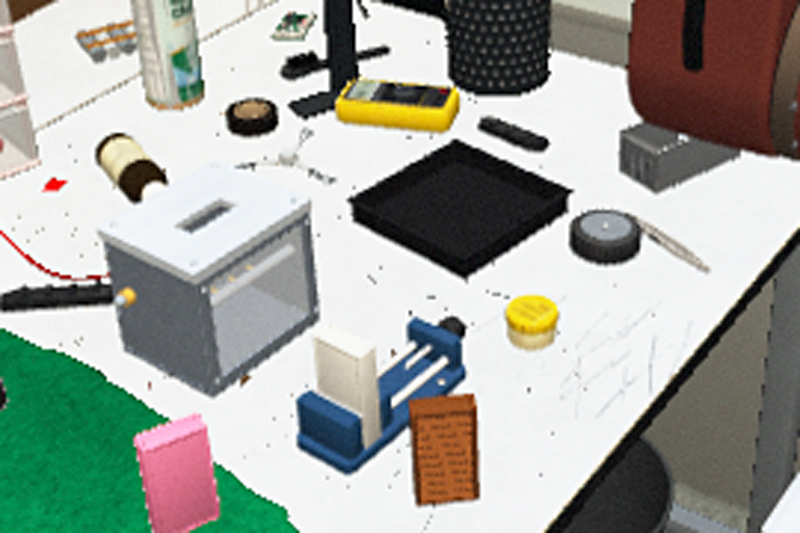

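The enlarged crop shows the trim strip at (512,132), the vice with the white filter (345,380) standing at its near end, the slot (207,213) and the bin's +y end (655,155). Now I'll take a close wrist look at the bin.

```bash
python3 - <<'E'
from h import *
for yaw in(-90,90,0,180):
    print(yaw,robot.ik([.42,-.16,.33],[180,0,yaw]))
robot.move_pose([.42,-.16,.33],[180,0,-90])
robot.pause(.2)
c=robot.get_calibration("wrist");im=robot.grab_frame("wrist");cv2.imwrite('pics/w1.png',im)
np.save('w1.npy',c,allow_pickle=True)
o,d=ray(c,320,240);print(o,d,robot.observe()['tool_pos'],robot.observe()['time'])
E
```

```text
-90 [ -37.61402864  -19.99121698  -15.72650843   94.26470855    0.
 -127.61402864]
90 [-37.61402864 -19.99121698 -15.72650843  94.26470855   0.
  52.38597136]
0 [-37.61402864 -19.99121698 -15.72650843  94.26470855   0.
 142.38597136]
180 [-37.61402864 -19.99121698 -15.72650843  94.26470855   0.
 -37.61402864]
[ 0.41922521 -0.23450644  0.39919697] [-0.02096557  0.29152475 -0.95657287] [ 0.41997814 -0.16010644  0.32998564] 3.4
```

View pics/w1.png

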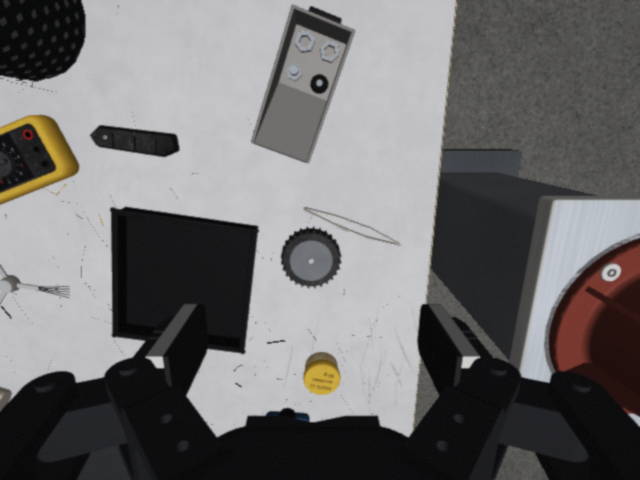

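The bin's rim corners are at (293,5), (355,28), (309,162), (252,143), with the latch at the top and all four pieces inside. Tray rim corners are (112,207), (258,226), (244,353), (113,337).

```bash
python3 - <<'E'
from h import *
from scipy.spatial.transform import Rotation as Ro
c=np.load('w1.npy',allow_pickle=True).item()
b=np.array([onz(c,u,v,.05) for u,v in[(293,5),(355,28),(309,162),(252,143)]]);print(b)
print('sides',[np.linalg.norm(b[i]-b[i-1]) for i in range(4)])
t=np.array([onz(c,u,v,.026) for u,v in[(112,207),(258,226),(244,353),(113,337)]]);print(t);print('sides',[np.linalg.norm(t[i]-t[i-1]) for i in range(4)],t.mean(0))
print('wheel',onz(c,311,260,.026),'trim',onz(c,135,141,.012),'tin',onz(c,322,375,.03))
yb=(b[2]+b[3]-b[0]-b[1]);yb/=np.linalg.norm(yb);ang=np.degrees(np.arctan2(yb[1],yb[0]));C=b.mean(0)
print('bin ctr',C,'y dir',ang)
G=C-yb*.032
for yaw in(ang,ang+180): print(yaw,robot.ik([G[0],G[1],.083],[180,0,yaw]))
# pour poses: tool z points outward heading h and 10deg up; closing axis horizontal
T=t.mean(0)
for h in range(-90,100,15):
    hh=np.radians(h)
    tz=np.array([np.cos(hh)*np.cos(.1745),np.sin(hh)*np.cos(.1745),np.sin(.1745)])
    up=np.array([0,0,1.]);tx=up-tz*(up@tz);tx/=np.linalg.norm(tx)
    H=np.array([np.cos(hh),np.sin(hh),0])
    for s in(1,-1):
        R=np.c_[s*tx,np.cross(tz,s*tx),tz];rpy=Ro.from_matrix(R).as_euler('xyz',degrees=True)
        g=np.array([T[0],T[1],.185]);q=robot.ik(g-.054*tz,rpy)
        print(h,s,rpy.round(1),None if q is None else q.round(0))
E
```

```text
[[ 0.4354 -0.3349  0.05  ]
 [ 0.3826 -0.3177  0.05  ]
 [ 0.4224 -0.2053  0.05  ]
 [ 0.4755 -0.2227  0.05  ]]
sides [np.float64(0.11915053503866439), np.float64(0.05553089230329368), np.float64(0.11923841662819913), np.float64(0.0558781710509569)]
[[ 0.6295 -0.1572  0.026 ]
 [ 0.4772 -0.1364  0.026 ]
 [ 0.501   0.02    0.026 ]
 [ 0.6536 -0.0019  0.026 ]]
sides [np.float64(0.1571588368498571), np.float64(0.15371379248460426), np.float64(0.15820050568819302), np.float64(0.1541634522187408)] [ 0.565325 -0.068875  0.026   ]
wheel [ 0.4208 -0.0978  0.026 ] trim [ 0.6023 -0.2236  0.012 ] tin [0.4079 0.048  0.03  ]
bin ctr [ 0.428975 -0.27015   0.05    ] y dir 70.41731262760936
70.41731262760936 [-50.25633645  -4.05123079 -27.81228836  66.23894243   0.
  59.32635093]
250.41731262760936 [ -50.25633645   -4.05123079  -27.81228836   66.23894243    0.
 -120.67364907]
-90 1 [  0. -80.  90.] None
-90 -1 [ -0.  80. -90.] None
-75 1 [  0. -80. 105.] None
-75 -1 [ -0.  80. -75.] None
-60 1 [  0. -80. 120.] [  6.  24. -52. -99. -64. 159.]
-60 -1 [  0.  80. -60.] [  6.  24. -52. -99. -64. -21.]
-45 1 [ -0. -80. 135.] None
-45 -1 [  0.  80. -45.] None
-30 1 [  0. -80. 150.] None
-30 -1 [  0.  80. -30.] None
-15 1 [  0. -80. 165.] None
-15 -1 [ -0.  80. -15.] None
0 1 [  0. -80. 180.] None
0 -1 [-0. 80.  0.] None
15 1 [  -0.  -80. -165.] None
15 -1 [ 0. 80. 15.] None
30 1 [  -0.  -80. -150.] None
30 -1 [-0. 80. 30.] None
45 1 [   0.  -80. -135.] None
45 -1 [-0. 80. 45.] None
60 1 [  -0.  -80. -120.] None
60 -1 [-0. 80. 60.] None
75 1 [  -0.  -80. -105.] None
75 -1 [ 0. 80. 75.] None
90 1 [ -0. -80. -90.] None
90 -1 [ 0. 80. 90.] None
```

```bash
cat >> h.py <<'E'
from scipy.spatial.transform import Rotation as Ro
def tilt(h,tip,s):
    """tool tipped by tip deg from straight down toward heading h; s=1: camera on top"""
    a,hh=np.radians(tip-90),np.radians(h)
    tz=np.array([np.cos(hh)*np.cos(a),np.sin(hh)*np.cos(a),np.sin(a)])
    ty=np.array([-np.sin(hh),np.cos(hh),0])*-s   # horizontal
    R=np.c_[np.cross(ty,tz),ty,tz]
    if tip>0 and R[2,0]*s<-1e-9: R=np.c_[-R[:,0],-R[:,1],tz]
    return Ro.from_matrix(R).as_euler('xyz',degrees=True),tz
E
python3 - <<'E'
from h import *
T=np.array([.565,-.069])
lo=np.array([-171.21,-48.23,-62.78,-105.2,-86.42,-180]);hi=np.array([171.21,106.86,66.21,120.99,89.51,180])
for tip in(85,90,95,100):
  for z in(.18,.23,.28):
    for h in range(-180,180,10):
      for s in(1,):
        r,tz=tilt(h,tip,s)
        q=robot.ik(np.r_[T,z]-.054*tz,r)
        if q is not None: print(tip,z,h,q.round(0),'m',np.minimum(q-lo,hi-q)[:5].min().round(0))
E
```

```text
85 0.18 -90 [  8.  42.   8. 115. -80. -30.] m 6.0
85 0.18 -80 [   9.    7.  -30.   39.  -85. -104.] m 2.0
85 0.18 -70 [   8.   -8.  -55.  -24.  -77. -158.] m 8.0
85 0.18 40 [-53.   5. -34.  85.  84.  55.] m 6.0
85 0.18 50 [-53.  27. -16. 115.  77.  21.] m 6.0
85 0.23 -90 [  8.  38.   9. 119. -80. -30.] m 2.0
85 0.23 -80 [   9.    2.  -29.   45.  -85. -104.] m 2.0
85 0.23 -70 [   8.  -16.  -55.  -16.  -77. -158.] m 8.0
85 0.23 40 [-53.   0. -33.  91.  84.  55.] m 6.0
85 0.23 50 [-53.  22. -16. 120.  77.  21.] m 1.0
85 0.28 -80 [   9.   -2.  -27.   50.  -85. -104.] m 2.0
85 0.28 -70 [   8.  -23.  -54.   -8.  -77. -158.] m 9.0
85 0.28 40 [-53.  -4. -31.  97.  84.  55.] m 6.0
90 0.18 -70 [   8.    6.  -54.  -60.  -78. -180.] m 8.0
90 0.18 -60 [   6.   -3.  -62.  -60.  -66. -180.] m 0.0
90 0.23 -70 [   8.   -4.  -56.  -51.  -78. -180.] m 7.0
90 0.28 -70 [   8.  -14.  -57.  -43.  -78. -180.] m 6.0
95 0.18 -70 [  8.  24. -47. -93. -77. 158.] m 9.0
95 0.18 -60 [  6.  12. -58. -82. -66. 169.] m 5.0
95 0.23 -70 [  8.  13. -50. -87. -77. 158.] m 9.0
95 0.23 -60 [  6.  -1. -61. -73. -66. 169.] m 1.0
95 0.28 -70 [  8.   3. -53. -79. -77. 158.] m 9.0
100 0.18 -60 [   6.   25.  -52. -100.  -64.  159.] m 5.0
100 0.18 -50 [  2.  16. -61. -94. -51. 167.] m 1.0
100 0.23 -60 [  6.  13. -56. -93. -64. 159.] m 7.0
100 0.28 -70 [   8.   18.  -46. -104.  -74.  141.] m 1.0
100 0.28 -60 [  6.   1. -60. -84. -64. 159.] m 3.0<sys>:0: UserWarning: Gimbal lock detected. Setting third angle to zero since it is not possible to uniquely determine all angles.
```

```bash
cat >> h.py <<'E'
T=np.array([.564,-.066])
def pour(tip,h=-60,rimz=.115,back=.02,gy=-.032,gz=.029,s=-1):
    """TCP pose with the bin tipped about its pouring rim"""
    r,tz=tilt(h,tip,s); H=np.array([np.cos(np.radians(h)),np.sin(np.radians(h)),0])
    a=np.radians(tip); yb=-H*np.cos(a)-np.array([0,0,np.sin(a)]); zb=-tz
    rim=np.r_[T,rimz]+H*back
    g=rim+yb*(gy-.06)+zb*(gz-.05)
    return g-.054*tz,r
E
python3 - <<'E' 2>/dev/null
from h import *
for h in(-60,-65):
  for tip in range(0,111,10):
    p,r=pour(tip,h);q=robot.ik(p,r);print(h,tip,p.round(3),r.round(0),None if q is None else q.round(0))
E
```

```text
-60 0 [ 0.62  -0.163  0.148] [180.   0. 120.] [-26.  15.  -1.  74.   0.  34.]
-60 10 [ 0.616 -0.157  0.163] [180.  10. 120.] [-24.   6. -10.  66.  -6.  36.]
-60 20 [ 0.612 -0.148  0.177] [180.  20. 120.] [-21.  -3. -19.  59. -12.  37.]
-60 30 [ 0.606 -0.138  0.19 ] [180.  30. 120.] [-18. -11. -27.  51. -20.  38.]
-60 40 [ 0.599 -0.126  0.199] [180.  40. 120.] [-14. -17. -35.  42. -28.  38.]
-60 50 [ 0.591 -0.113  0.207] [180.  50. 120.] [-10. -23. -43.  33. -36.  37.]
-60 60 [ 0.583 -0.098  0.211] [180.  60. 120.] [ -7. -27. -50.  21. -44.  34.]
-60 70 [ 0.574 -0.084  0.213] [180.  70. 120.] [ -3. -29. -57.   5. -52.  28.]
-60 80 [ 0.566 -0.069  0.211] [180.  80. 120.] [ -0. -24. -63. -19. -58.  17.]
-60 90 [ 0.557 -0.055  0.207] [60. 90.  0.] [  2.  -8. -63. -55. -62.   0.]
-60 100 [ 0.55  -0.041  0.2  ] [  0.  80. -60.] [  3.  17. -54. -93. -62. -19.]
-60 110 [ 0.543 -0.029  0.19 ] [ -0.  70. -60.] None
-65 0 [ 0.611 -0.168  0.148] [180.   0. 115.] [-27.  13.  -2.  74.   0.  38.]
-65 10 [ 0.608 -0.161  0.163] [180.  10. 115.] [-24.   5. -11.  67.  -7.  40.]
-65 20 [ 0.604 -0.152  0.177] [180.  20. 115.] [-21.  -3. -18.  60. -14.  42.]
-65 30 [ 0.599 -0.141  0.19 ] [180.  30. 115.] [-17.  -9. -26.  52. -22.  43.]
-65 40 [ 0.593 -0.129  0.199] [180.  40. 115.] [-14. -15. -33.  45. -30.  44.]
-65 50 [ 0.587 -0.115  0.207] [180.  50. 115.] [-10. -20. -39.  36. -39.  43.]
-65 60 [ 0.58  -0.1    0.211] [180.  60. 115.] [ -6. -23. -46.  25. -48.  40.]
-65 70 [ 0.573 -0.085  0.213] [-180.   70.  115.] [ -2. -24. -53.  10. -57.  34.]
-65 80 [ 0.565 -0.069  0.211] [-180.   80.  115.] [  1. -20. -58. -15. -64.  21.]
-65 90 [ 0.559 -0.054  0.207] [65. 90.  0.] [  3.  -4. -59. -55. -68.   0.]
-65 100 [ 0.552 -0.04   0.2  ] [  0.  80. -65.] [  4.  23. -49. -99. -67. -25.]
-65 110 [ 0.546 -0.028  0.19 ] [  0.  70. -65.] None
```

```bash
python3 - <<'E' 2>&1 | grep -v Warn
from h import *
C=np.array([.429,-.270]);ang=70.4;yb=np.array([np.cos(np.radians(ang)),np.sin(np.radians(ang))])
G=C-.032*yb
robot.move_pose([*G,.18],[180,0,ang])
print(robot.line_to([*G,.083],vel=.12,guard=12))
robot.set_gripper(.03);o=robot.observe();print(o['gripper_width'],o['gripper_force'],o['tool_pos'],o['time'])
robot.line_to([*G,.20],vel=.12)
o=robot.observe();print(o['gripper_width'],o['gripper_force'],o['ft_force'],o['time'])
cv2.imwrite('pics/w2.png',robot.grab_frame('wrist'))
p,r=pour(0,-62);p[2]+=.03
robot.move_pose(p,r);print(robot.observe()['q'].round(0),robot.observe()['time'])
cv2.imwrite('pics/s2.png',robot.grab_frame('scene'))
a=cv2.imread('pics/w2.png');b=cv2.imread('pics/s2.png')
cv2.imwrite('pics/c2.png',np.hstack([cv2.resize(a,(400,300)),cv2.resize(b[100:400,150:550],(400,300))]))
E
```

```text
False
0.057198467959770065 64.94497060775757 [ 0.41878088 -0.30073507  0.08411201] 7.4833
0.05744988602855625 64.12734031677246 [ 0.20471663  0.35126976 -1.19129229] 8.6083
[-27.  13.   1.  77.  -0.  35.] 9.6083
```

View pics/c2.png

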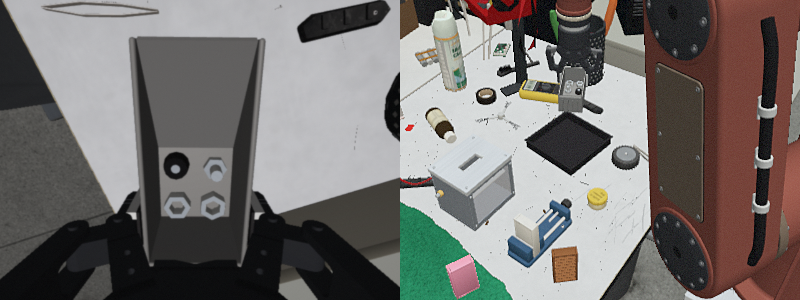

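The bin is held level with all four pieces inside. I'll check that the rim position projects where it is seen, at about (323,168) in the scene picture, before tipping.

```bash
python3 - <<'E' 2>&1 | grep -v Warn
from h import *
c=robot.get_calibration('scene')
H=np.array([np.cos(np.radians(-62)),np.sin(np.radians(-62)),0]);rim=np.r_[T,.145]+H*.02;w=np.array([-H[1],H[0],0])*.029
print('rim corners',proj(c,[rim+w,rim-w,rim+w-[0,0,.05],rim-w-[0,0,.05]]).round(0).tolist(), onz(c,323,168,.145))
b=cv2.imread('pics/s2.png')[120:320,240:400];cv2.imwrite('pics/c3.png',cv2.resize(b,(480,600),interpolation=cv2.INTER_CUBIC))
E
```

```text
rim corners [[308.0, 194.0], [332.0, 195.0], [308.0, 211.0], [332.0, 212.0]] [ 0.6269 -0.1785  0.145 ]
```

View pics/c3.png

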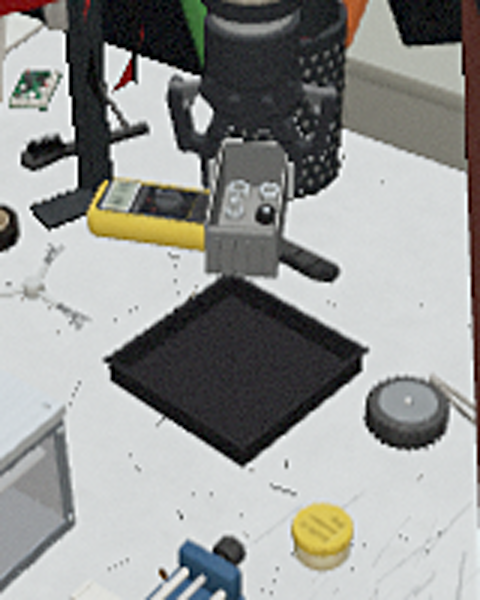

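The rim is seen at (309,197)–(333,199), within 4 px of the prediction. Tipping now.

```bash
python3 - <<'E' 2>&1 | grep -v Warn
from h import *
for tip in(0,25,45,60,70,80,90,100):
    p,r=pour(tip,-62);q=robot.ik(p,r);robot.goto_joints(q)
o=robot.observe();print(o['q'].round(0),o['time'],o['gripper_width'],o['ft_force'])
robot.pause(.5)
cv2.imwrite('pics/s4.png',robot.grab_frame('scene'));cv2.imwrite('pics/d4.png',robot.grab_frame('side'))
a=cv2.imread('pics/s4.png')[150:350,220:420];b=cv2.imread('pics/d4.png')[150:350,220:420]
cv2.imwrite('pics/c4.png',np.hstack([cv2.resize(i,(400,400),interpolation=cv2.INTER_CUBIC) for i in(a,b)]))
E
```

```text
[  4.  19. -52. -95. -64. -21.] 13.4917 0.05725015635013166 [ 0.21948191 -0.01931487 -1.85455659]
```

View pics/c4.png

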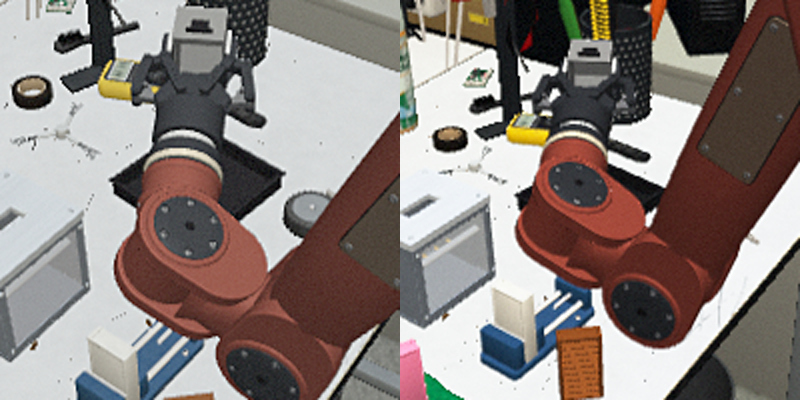

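The bin is tipped fully. The arm itself hides the tray from both fixed cameras. Next I return the bin to its old spot, then take wrist views of the tray and of the vice and box.

```bash
python3 - <<'E' 2>&1 | grep -v Warn
from h import *
for tip in(90,80,65,45,20,0):
    p,r=pour(tip,-62)
    if tip==0:p[2]+=.03
    robot.goto_joints(robot.ik(p,r))
C=np.array([.429,-.270]);ang=70.4;yb=np.array([np.cos(np.radians(ang)),np.sin(np.radians(ang))])
G=C-.032*yb
robot.move_pose([*G,.15],[180,0,ang])
robot.line_to([*G,.090],vel=.12)
print('touch',robot.line_to([*G,.0825],vel=.03,guard=4),robot.observe()['tool_pos'])
robot.set_gripper(.085);robot.pause(.2)
robot.line_to([*G,.20],vel=.2)
robot.move_pose([.42,-.16,.33],[180,0,-90])
cv2.imwrite('pics/w5.png',robot.grab_frame('wrist'))
robot.move_pose([.55,.2,.40],[180,0,90]);robot.pause(.2)
c=robot.get_calibration("wrist");np.save('w6.npy',c,allow_pickle=True)
cv2.imwrite('pics/w6.png',robot.grab_frame('wrist'));print(robot.observe()['time'])
a=cv2.imread('pics/w5.png')[0:360,100:360];b=cv2.imread('pics/w6.png')[0:360]
cv2.imwrite('pics/c6.png',np.hstack([cv2.resize(a,(160,221)) if 0 else a[:, :160+0] if 0 else cv2.resize(a,(160,222)) ]) if 0 else np.vstack([np.hstack([cv2.resize(a[:170,130:],(300,240)) if 0 else cv2.resize(a[0:170,140:260],(169,240)),cv2.resize(a[190:360,0:170],(240,240)),np.zeros((240,231,3),np.uint8)]),b]))
E
```

```text
touch True [ 0.4190181  -0.30097041  0.08416002]
27.05
```

View pics/c6.png

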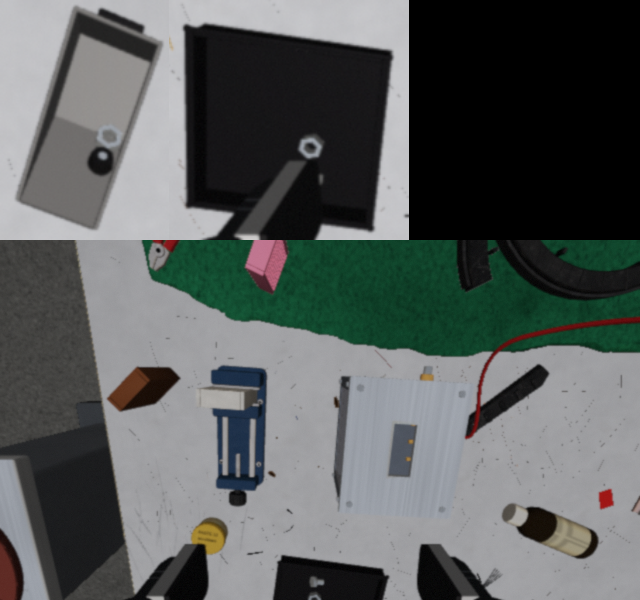

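That check paid off. One nut and the rubber foot still lie on the bin's chute, at (108,135) and (100,160) in the crop; a nut and the bolt are in the tray. I'll pour again with a shake. The filter top is near (228,397) and the slot near (403,450) in the lower picture.

```bash
python3 - <<'E' 2>&1 | grep -v Warn
from h import *
C=np.array([.429,-.270]);ang=70.4;yb=np.array([np.cos(np.radians(ang)),np.sin(np.radians(ang))])
G=C-.032*yb
robot.move_pose([*G,.15],[180,0,ang])
robot.line_to([*G,.083],vel=.2)
robot.set_gripper(.03);z0=robot.observe()['tool_pos'][2]
print(robot.observe()['gripper_width'],z0)
robot.line_to([*G,.17],vel=.2)
p,r=pour(0,-62);robot.move_pose(p+[0,0,.03],r)
for tip in(35,60,80,100,85,102,88,102):
    p,r=pour(tip,-62);q=robot.ik(p,r)
    if q is None: print('ik',tip);continue
    robot.goto_joints(q)
    if tip==100: print(robot.observe()['tcp_rot'],robot.observe()['time']); robot.pause(.4)
robot.pause(.4)
for tip in(80,60,30,0):
    p,r=pour(tip,-62)
    if tip==0:p[2]+=.03
    robot.goto_joints(robot.ik(p,r))
cv2.imwrite('pics/s7.png',robot.grab_frame('scene'));cv2.imwrite('pics/w7.png',robot.grab_frame('wrist'));print(robot.observe()['time'])
s=cv2.imread('pics/s7.png')[120:290,240:400];w=cv2.imread('pics/w7.png');f=cv2.imread('pics/w6.png')
rs=lambda i,a,b:cv2.resize(i,(a,b),interpolation=cv2.INTER_CUBIC)
cv2.imwrite('pics/c7.png',np.vstack([np.hstack([rs(s,282,300),rs(w,400,300),np.zeros((300,118,3),np.uint8)]),np.hstack([rs(f[110:260,190:290],200,300),rs(f[125:185,190:290],300,180) if 0 else rs(f[130:190,190:290],500,300),rs(f[170:250,375:430],100,300)])]))
E
```

```text
0.057210702762413065 0.08495149699527074
[  0.44411309  79.98157839 -61.57578828] 34.6
42.5917
```

View pics/c7.png

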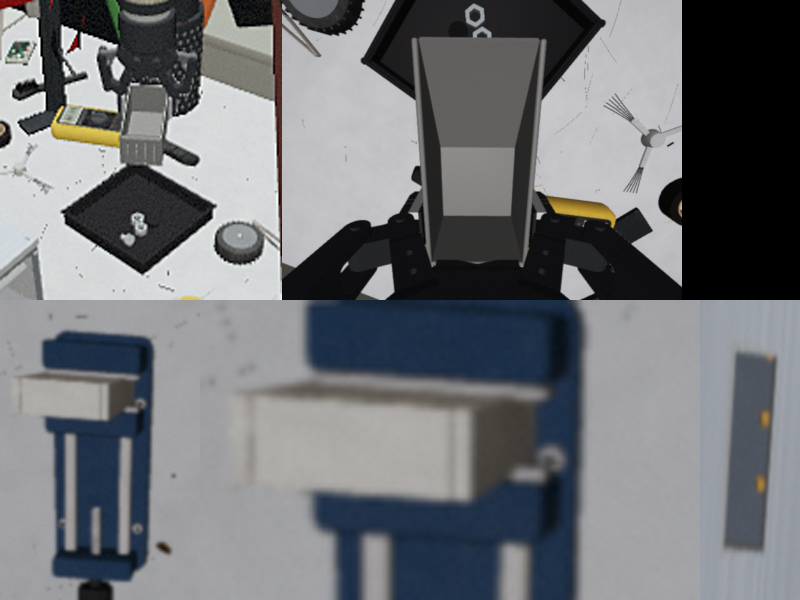

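The bin is empty. Both nuts, the bolt and the black foot (458,30) are in the tray. The zooms give the filter's top face corners and the slot mouth corners, which I compute before moving.

```bash
python3 - <<'E' 2>&1 | grep -v Warn
from h import *
c=np.load('w6.npy',allow_pickle=True).item()
f=np.array([onz(c,u,v,.102) for u,v in[(198.6,148.7),(244,151),(244,170),(198.6,168)]])
s=np.array([onz(c,u,v,.128) for u,v in[(395.3,183.9),(416.3,184.7),(409.6,236.7),(387.7,236.1)]])
l=np.array([onz(c,u,v-240,.128) for u,v in[(349,376),(477,383),(462,517),(339,510)]])
for n,a in(('filter',f),('slot',s),('lid',l)):
    print(n,a.mean(0),'sides',[np.linalg.norm(a[i]-a[i-1]).round(4) for i in range(4)])
    v=a[1]+a[2]-a[0]-a[3];w=a[0]+a[1]-a[2]-a[3];print('  ang u',np.degrees(np.arctan2(v[1],v[0])),'ang v',np.degrees(np.arctan2(w[1],w[0])))
# vice jaw outline check
print(onz(c,211,129,.048),onz(c,265,130,.048))
sc=robot.get_calibration('side');print('proj',proj(sc,[f.mean(0),s.mean(0)]))
print(robot.ik([f.mean(0)[0],f.mean(0)[1],.144],[180,0,90]),robot.ik([s.mean(0)[0],s.mean(0)[1],.21],[180,0,-90]))
g=cv2.cvtColor(cv2.imread('pics/w6.png'),cv2.COLOR_BGR2GRAY)
print(g[158,186:262]);print(g[140:180,222]);print(g[210,380:425]);print(g[176:246,398])
E
```

```text
filter [0.45895  0.246275 0.102   ] sides [np.float64(0.0188), np.float64(0.0448), np.float64(0.0186), np.float64(0.0453)]
  ang u -2.7353849176301672 ang v 85.70702797087249
slot [0.635875 0.1997   0.128   ] sides [np.float64(0.0515), np.float64(0.0199), np.float64(0.0512), np.float64(0.0216)]
  ang u -1.932136938949391 ang v 86.47940419027398
lid [0.640075 0.2004   0.128   ] sides [np.float64(0.1306), np.float64(0.117), np.float64(0.132), np.float64(0.1257)]
  ang u -3.306851226683548 ang v 89.10482628978893
[0.4367 0.2752 0.048 ] [0.4967 0.2741 0.048 ]
proj [[275.56226188 294.00255446]
 [229.49756294 251.70485807]]
[ 13.81035434  -5.97472384 -23.05270407  72.92201977   0.
 103.81035434] [  6.22259909  17.74092099   9.07445912  81.33353814   0.
 -83.77740091]
[160 159 158 157 159 157 157 158 159 162 165 167 165 154 146 164 172 172
 171 172 172 175 174 173 173 171 171 171 171 171 169 170 171 169 170 169
 170 170 170 170 171 173 173 173 173 173 171 171 173 171 172 172 169 161
 149 162 165 150 108  75  68  68  67  67  67  63  62  61  59  62  60  53
  54  60  60  55]
[ 44  44  46  47  76 124 133 111  94 102 128 161 169 172 173 170 170 172
 170 170 171 173 173 170 171 171 171 166 141  81  50  47  48  48  48  45
  58  88  98  98]
[158 158 159 157 159 158 156 155 153 147 136 110  88  83  83  82  82  82
  81  81  82  83  83  83  83  83  85  85  83  83  84  79  78 108 144 157
 154 158 161 158 155 155 154 157 157]
[161 161 162 162 160 158 158 145 102  84  83  83  82  85  85  84  86  84
  85  85  86  84  85  83  83  84  83  82  84  83  82  82  82  83  81  82
  81  84  83  83  83  82  82  83  82  81  82  84  85  83  85  84  85  86
  86  85  84  85  82  87 113 149 160 160 162 160 161 160 162 160]
```

```bash
cat > place.py <<'E'
from h import *
c=np.load('w6.npy',allow_pickle=True).item()
F=onz(c,220,159.3,.102)[:2];S=onz(c,402.2,210,.125)[:2];print(F,S)
t=lambda:round(robot.observe()['time'],2)
ang=70.4;yb=np.array([np.cos(np.radians(ang)),np.sin(np.radians(ang))]);G=np.array([.429,-.270])-.032*yb
robot.move_pose([*G,.13],[180,0,ang])
robot.line_to([*G,.090],vel=.12)
print('bin down',robot.line_to([*G,.083],vel=.03,guard=4),robot.observe()['tool_pos'])
robot.set_gripper(.085);robot.line_to([*G,.20],vel=.25);print(t())
robot.move_pose([*F,.22],[180,0,176.9]);robot.line_to([*F,.145],vel=.12,guard=10)
robot.set_gripper(.0);o=robot.observe();print('grip',o['gripper_width'],o['gripper_force'],o['tool_pos'],t())
robot.line_to([*F,.30],vel=.15)
robot.move_pose([*S,.29],[180,0,86.5])
o=robot.observe();print(o['gripper_width'],o['tool_pos'],o['tcp_rot'],t())
robot.line_to([*S,.265],vel=.1,guard=5)
hit=robot.line_to([*S,.211],vel=.04,guard=5)
o=robot.observe();print('hit',hit,o['tool_pos'],o['ft_force'],o['gripper_width'],t())
E
python3 place.py 2>&1 | grep -v Warn
```

```text
[0.4577 0.2465] [0.6366 0.2   ]
bin down True [ 0.41916565 -0.30099059  0.08498366]
45.33
grip 0.016878421337342554 58.695176392793655 [0.4579006  0.24653492 0.14530416] 48.71
0.016898988542262194 [0.63622802 0.20020455 0.28982126] [-1.79969621e+02  7.35396835e-04  8.65912056e+01] 51.19
hit False [0.63675344 0.19999282 0.21136197] [ 0.56346854  0.3779082  -0.83444247] 0.016977556206665845 53.09
```

No contact on the way in. I'll make one last check from the cameras.

```bash
python3 - <<'E' 2>&1 | grep -v Warn
from h import *
s=robot.grab_frame('scene');w=robot.grab_frame('side')
rs=lambda i:cv2.resize(i,(400,400),interpolation=cv2.INTER_CUBIC)
cv2.imwrite('pics/c9.png',np.hstack([rs(s[180:330,160:360 -50]),rs(w[170:310,180:420-20])]))
print(robot.observe()['time'])
E
```

```text
53.1917
```

View pics/c9.png

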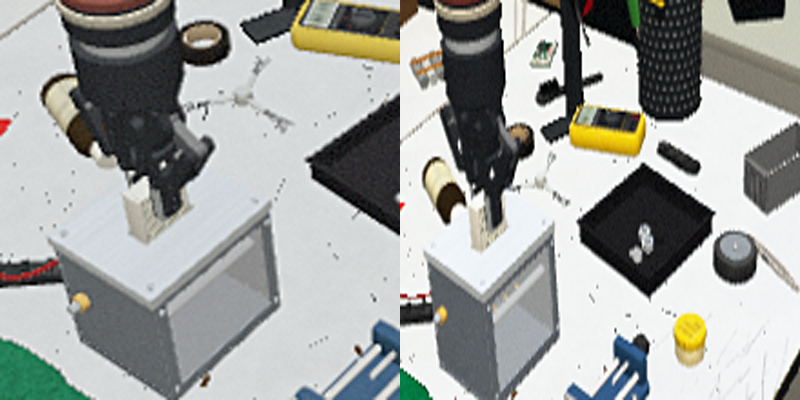

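The filter stands in the slot, held by the fingers at (155,210). The bin is upright on the bench and the pieces are in the tray.

```bash
python3 -c "
from plant import robot
print(robot.job_done())"
```

```text
the job is handed in; nothing more can be done
None
```

I handed the job in at about 53 s: all four pieces are in the tray (it took a second pour), the bin stands released beside it, and the filter is held about 50 mm deep in the slot; no verdict was returned.

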